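# Set the oxygen flow and lock it under its guard

## Task

Someone left the amber jar on the ledge of the oxygen flow unit, in the way of its knob guard: set the jar down gently, standing upright, in the steel tray. With the guard still up, turn the black flow knob until its red pointer lines up with the green mark on the scale ring (leave the ring itself alone), then slide the yellow guard fully down over the knob so the setting is locked. Leave the other things on the trolley where they are.

Things in the scene. Friction and masses are not known exactly. Their poses are not given: they have to be found in the camera images.
- console: Oxygen flow unit, a fixed aluminium wedge 160 mm wide (y). Origin at table height below the knob's centre; x away from its front, z up. In its frame: level black-topped ledge, z = 40 mm, x = -118 to -45 mm, with a lip 12 mm high at its front edge (x = -124 to -118); behind it a white panel slopes up at 30 degrees, from x = -45, z = 40 to x = 157, z = 157 mm; back at x = 170 mm.
- panel_point (a point): Point on the sloping panel where the knob's axis meets it, at (0, 0, 66) mm of the unit. Frame: z the panel's outward normal (30 degrees from vertical, towards the unit's front), x straight up the slope, y the unit's y. Knob, guard and grips stand along z: tilt the tool 30 degrees to meet them squarely. Two rails 10 mm high run up the panel at y = +-58 mm.
- knob (a joint): Flow knob's angle, rad: 0 with the pointer straight up the slope, growing clockwise as seen facing the panel (pointer towards the unit's -y side); stops at +-1.1. Turns against about 0.12 N m of friction and stays where it is left. Starts 0.4 to 1.5 rad anticlockwise of the green mark.
- knob_grip (a point): On the knob's axis at the height to grip, 34 mm above the panel. Black disc 64 mm across (top 11 mm above the panel) with an upright bar across it, 64 mm long, 16 mm thick, from 11 to 42 mm above the panel. The bar's end with the red stripe and red face is the pointer. Frame: x along the bar to the pointer, z the panel's normal.
- pointer (a point): Point 40 mm from the knob's axis in the direction of the red pointer (8 mm beyond the bar's end), at the level of the scale ring's face. It turns with the knob. It coincides with mark when the knob is set.
- mark (a point): Centre of the green mark (14 x 9 mm) on the grey scale ring (94 mm across, 3 mm thick) around the knob, 40 mm from the knob's axis. The ring is stiff and must not be turned; where the mark stands differs each time.
- guard (a joint): Travel of the guard down the slope, m: 0 parked up the slope clear of the knob, 0.125 at its stop, fully home over the knob. Slides against about 4 N of friction and stays where it is left. Home, its lower edge hangs some 25 mm out over the ledge, where the jar would block it.
- guard_grip (a point): Where to grip the guard, 81 mm above the panel: the middle of an upright yellow fin 70 mm long (unit's y), 14 mm thick (along the slope), 55 to 91 mm above the panel. It stands on a hood 104 x 104 mm with yellow sides and a clear top 55 mm above the panel, open at its lower end to pass over the knob. Frame: x up the slope, z the panel's normal.
- jar: Closed amber glass jar with a white label and a blue lid, 58 mm across, 76 mm tall (glass to 62 mm, above it the lid, 55 mm across), 0.15 to 0.31 kg, standing on the unit's ledge near the foot of the panel. Origin at the centre of its underside, z up.
- tray: Open steel instrument tray, 190 mm (its x) x 150 mm (its y), walls 30 mm high and 3 mm thick, floor about 3 mm thick, 0.9 kg, standing on the trolley to the left or right of the unit. Origin at the centre of its underside.
- glove_box: Bystander: blue and white box of gloves, 120 x 100 x 75 mm, standing on the other side of the unit from the tray. Origin at the centre of its underside. Leave it.
- sanitiser: Bystander: clear bottle, 64 mm across, 150 mm tall, beyond the others. Origin at the centre of its underside. Leave it.
- basin: Bystander: steel bowl 100 mm across, 45 mm tall, beyond the others. Origin at the centre of its underside. Leave it.

How it is judged:
On the way:
1. the pointer is brought to the green mark while the guard is still up (distance between pointer and mark below 0.007 m and value of joint guard below 0.03 m), for 0.2 s.
At the end, for the whole second after the job is handed in: The pointer is within 7 mm of the green mark at the mark's radius (about 10 degrees), the guard is within 6 mm of its stop over the knob, and the jar stands upright and still on the tray's floor (distance between pointer and mark below 0.007 m and value of joint guard above 0.119 m and angle between jar's own z axis and vertical below 0.1 rad and x of jar in the frame of tray between -0.07 and 0.07 m and y of jar in the frame of tray between -0.05 and 0.05 m and z of jar in the frame of tray below 0.008 m and linear speed of jar below 0.02 m/s); the robot touches nothing.
It fails at once if the jar is tipped over (angle between jar's own z axis and vertical above 0.6 rad).
It fails at once if the jar is dropped or flung down into the tray (faster than 0.7 m/s in or just above it) (horizontal distance between jar and tray below 0.1 m and z of jar in the frame of tray below 0.08 m and linear speed of jar above 0.7 m/s).
It fails at once if the scale ring with the green mark is turned (distance of mark from where it was at the start of the episode above 0.006 m).
It fails at once if a bystander is shifted by more than 30 mm (distance of any of glove_box, sanitiser, basin from where it was at the start of the episode above 0.03 m).
It also fails if it takes over 51 s, if anything falls off the work surface, if the arm or the gripper's body presses on something with over 40 N, if the wrist force passes 120 N, or if a joint passes its speed limit or range.

## Robot

A 7-joint arm with a two-finger parallel gripper is mounted at the origin on the work surface. World frame = base frame: x ahead of the robot, y to its left, z up, the work surface at z = 0. Lengths are in m, angles in rad, forces in N, time in s.
With the tool pointing down it reaches from about 0.4 to 0.85 m from the base axis. Payload 10.4 kg.
Tool frame: the origin (TCP) lies midway between the tips of the shut fingers; the grasp point (between the pads) lies 19 mm behind it (manip.grasp_offset is the distance from the TCP to the grasp point, in m); z points along the fingers, y is the line along which they close (so a half turn about z gives the same grasp; the last joint's range is limited). The gripper opens to 85 mm and grips with 20 to 120 N. Pads are 22 mm wide; open, the fingers measure 114 mm over their backs; the gripper's body (76 mm by 85 mm) begins 54 mm behind the grasp point. The pads swing forward as they close: fully open they stand 13 mm farther back than shut.
Start: joints at [-1.162, 0.332, -0.065, 1.46, 0.022, 1.35, -0.088], TCP at [0.262, 0.568, 0.231] pointing down, gripper open.
Joint ranges: [-2.6, 2.6], [-0.5, 2.12], [-1.47, 1.34], [0.16, 2.42], [-1.27, 4.41], [0.06, 2.06], [-2.6, 2.6]. Speed limits (rad/s): [2.22, 2.22, 2.79, 2.79, 3.14, 3.14, 3.14].

## Interface

Orientations are given as a unit quaternion [x, y, z, w].
In Python, from workcell import manip, imaging, status gives the robot as it stands (manip), with the cameras (imaging) and the readings (status).
- The arm moves only by the shell command python3 jog.py 'ROWS' [FORCE]. ROWS is rows parted by semicolons, their numbers by spaces, 1 to 20 of them, each of 7 numbers: a rotation vector rx, ry, rz in rad, then dx, dy, dz in m, then the opening from 0.0 (shut) to 1.0 (fully open); each row is the pose to reach, as a shift and turn from the pose commanded when the command began, along the tool's axes at that moment; what a row does not reach only later rows make up. A row lasts 1/8 s, in which the tool goes at most 0.0625 m and 0.188 rad, less where a joint would pass 70% of its speed; a pose out of reach is approached as far as the arm can. The fingers move at their own pace and stop on an object; FORCE is the grip in N (left out, the last holds). Time passes only in rows, so rows that do not move let the fingers close. It prints the time, the measured TCP pose, the force, the opening and the grip force at its end.
- status.get_obs(): the state, without advancing time (a new reading comes with each control period).
- imaging.camera(name): name is "scene" or "top" or "wrist"; returns the picture (420x560x3 uint8, blue, green, red); there is no depth.
- imaging.calibration(name): a dict with "fx", "fy", "cx", "cy" (pixels), "world_from_camera" (4x4, takes a point from camera to world coordinates); the wrist camera has in their place "tool_from_camera" (4x4, takes a point from camera to tool coordinates, whose origin is the TCP and whose axes are the flange's). Camera axes: x right, y up, looking along -z (the intrinsics and any distortion apply to the point x, -y, -z); pixel columns grow to the right and rows downward; lengths in m; the calibration is good to about 2 mm. A picture is of the moment at which its call begins: read the wrist's pose just before it. calibration takes no time and is no camera call.
- manip.hand_in(): hands the job in; it is judged then, once.
The state is a dict: "clock": time; "joint_pos": joint angles; "joint_velocities": joint speeds; "tau": joint torques, N m; "position": TCP position; "ee_rot": TCP orientation; "ft_force": force on the tool from outside, world axes, zero at the start; "torque": the same for the moment, N m; "grip_width": opening from 0.0 (shut) to 1.0 (fully open); "grasp_force": force on a finger pad.
Only numpy, scipy, OpenCV 4.12 (cv2) and the standard library are available. Lean on these libraries where they do the work, as an engineer would, in place of code of your own. Each camera call takes 0.05 s, during which the arm holds its last target. There are 200 camera calls.

## Working session

There is one attempt and no reset: what is moved stays moved. The work goes in short steps, Python scripts to look and compute and a shell command to move; the robot and the scene stay as the last step left them, time stands still between calls to the robot, and variables do not carry over. Pictures are saved under pics/ and viewed, at most 10 in all, crops included, and the job is handed in when it is done.

```bash
ls; mkdir -p pics
python3 - <<'E'
from workcell import manip, imaging, status
import cv2,numpy as np
a=imaging.camera("scene");b=imaging.camera("top")
cv2.imwrite("pics/s0.png",a);cv2.imwrite("pics/t0.png",b)
np.set_printoptions(precision=4,suppress=True)
for n in("scene","top","wrist"):print(n,imaging.calibration(n))
print(status.get_obs(),manip.grasp_offset)
E
```

```text
jog.py
pics
workcell.py
scene {'fx': 379.20240450710884, 'fy': 379.20240450710884, 'cx': 282.4596635204947, 'cy': 209.13714425332543, 'world_from_camera': array([[ 0.9742,  0.1618, -0.1575,  0.4473],
       [-0.2251,  0.7497, -0.6224, -0.5178],
       [ 0.0174,  0.6417,  0.7667,  0.7764],
       [ 0.    ,  0.    ,  0.    ,  1.    ]])}
top {'fx': 511.54349089697365, 'fy': 511.54349089697365, 'cx': 282.31801088309106, 'cy': 212.1064005187772, 'world_from_camera': array([[-0.0146,  0.9894, -0.1447,  0.4137],
       [-0.9999, -0.0155, -0.0047, -0.0075],
       [-0.0069,  0.1446,  0.9895,  1.3331],
       [ 0.    ,  0.    ,  0.    ,  1.    ]])}
wrist {'fx': 312.3101083937762, 'fy': 312.3101083937762, 'cx': 279.7876025109604, 'cy': 208.3635410962073, 'tool_from_camera': array([[-0.001 ,  0.9609,  0.277 ,  0.0715],
       [ 1.    ,  0.0015, -0.0016, -0.0011],
       [-0.0019,  0.277 , -0.9609, -0.1418],
       [ 0.    ,  0.    ,  0.    ,  1.    ]])}
{'clock': 0.1, 'joint_pos': array([-1.1616,  0.3328, -0.0647,  1.4609,  0.0216,  1.3499, -0.0885]), 'joint_velocities': array([ 0.0006, -0.0011,  0.0004, -0.0003, -0.0006,  0.0013, -0.0013]), 'tau': array([  0.0015, -62.6741,   0.0492, -39.2437,   0.0163,   0.0068,
        -0.    ]), 'position': array([0.2614, 0.5673, 0.2306]), 'ee_rot': array([ 0.2142,  0.9768, -0.0006, -0.0001]), 'ft_force': array([-0.1905,  1.1038,  0.2095]), 'torque': array([-0.008 , -0.0129, -0.0286]), 'grasp_force': 0.0, 'grip_width': 0.9963030823089455} 0.0187
```

View pics/s0.png

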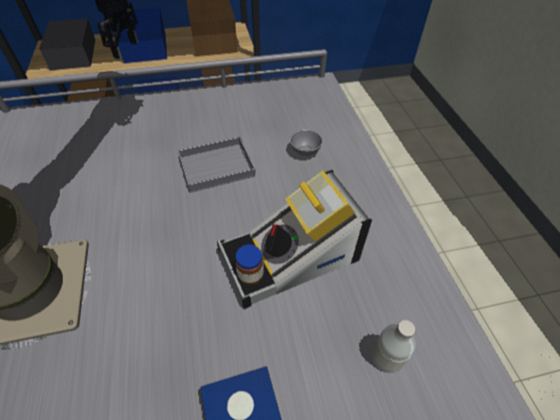

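View pics/t0.png

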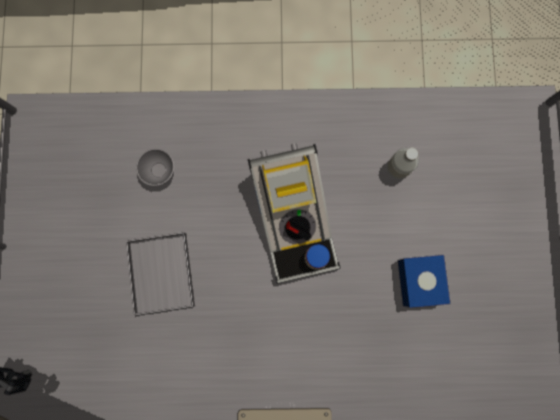

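The scene view shows the jar lid at (249,258), the knob at (278,242), the fin at (312,197) and the tray at (216,163). The top view shows the lid at (317,257), knob (297,228), fin (291,188) and tray (160,274). Next I'll zoom in and triangulate.

```bash
cat > h.py <<'E'
import numpy as np,cv2
from scipy.spatial.transform import Rotation as R
from workcell import manip, imaging, status
np.set_printoptions(precision=4,suppress=True)
def pose():
    o=status.get_obs();T=np.eye(4);T[:3,:3]=R.from_quat(o["ee_rot"]).as_matrix();T[:3,3]=o["position"];return T
def cam(n,T=None):
    c=imaging.calibration(n);return c,(c["world_from_camera"] if n!="wrist" else T@c["tool_from_camera"])
def ray(ct,px):
    c,W=ct;d=W[:3,:3]@np.array([(px[0]-c["cx"])/c["fx"],-(px[1]-c["cy"])/c["fy"],-1]);return W[:3,3],d/np.linalg.norm(d)
def plane(ct,px,z):
    o,d=ray(ct,px);return o+d*(z-o[2])/d[2]
def tri(*rs):
    A=0;b=0
    for o,d in rs:
        P=np.eye(3)-np.outer(d,d);A=A+P;b=b+P@o
    x=np.linalg.solve(A,b)
    return x,[round(1e3*np.linalg.norm((np.eye(3)-np.outer(d,d))@(x-o)),1) for o,d in rs]
def proj(ct,p):
    c,W=ct;q=np.linalg.inv(W)@np.append(p,1);return np.array([c["cx"]+c["fx"]*q[0]/-q[2],c["cy"]-c["fy"]*q[1]/-q[2]])
HSV=dict(blue=((105,120,60),(125,255,255)),yellow=((20,150,80),(32,255,255)),green=((45,100,50),(85,255,255)),red=((172,130,60),(180,255,255)))
def blobs(im,name,roi,amin=8):
    x0,y0,x1,y1=roi;h=cv2.cvtColor(im[y0:y1,x0:x1],cv2.COLOR_BGR2HSV)
    m=cv2.inRange(h,*map(np.array,HSV[name]))
    if name=="red": m|=cv2.inRange(h,np.array((0,130,60)),np.array((6,255,255)))
    n,l,s,c=cv2.connectedComponentsWithStats(m)
    return sorted([(int(s[i,4]),(c[i]+[x0,y0]).round(1),(s[i,:4]+[x0,y0,0,0]).tolist()) for i in range(1,n) if s[i,4]>=amin],key=lambda t:-t[0])
E
python3 - <<'E'
from h import *
a=cv2.imread("pics/s0.png");b=cv2.imread("pics/t0.png")
for n in HSV:
    print(n,"S",blobs(a,n,(200,170,380,310))[:3],"T",blobs(b,n,(240,140,345,290))[:3])
A=cv2.resize(a[165:310,210:375],None,fx=3.4,fy=3.4,interpolation=cv2.INTER_CUBIC)[:493,:400]
A=cv2.resize(a[170:310,215:375],(400,350),interpolation=cv2.INTER_CUBIC)
B=cv2.resize(b[140:290,240:345],(385,550),interpolation=cv2.INTER_CUBIC)
C=np.zeros((550,785,3),np.uint8);C[:350,:400]=A;C[:,400:]=B
cv2.imwrite("pics/c0.png",C)
S,T=cam("scene"),cam("top")
# tray rim corners from top at z=.03
for p in [(128,241),(186,234),(193,306),(136,314)]: print(plane(T,p,.03))
E
```

```text
blue S [(522, array([248.2, 256. ]), [235, 244, 27, 25]), (47, array([330.6, 260.9]), [318, 255, 26, 12])] T [(439, array([318. , 255.4]), [307, 244, 23, 24])]
yellow S [(662, array([325.9, 221.1]), [287, 198, 67, 43]), (218, array([311.5, 196.8]), [300, 182, 24, 30]), (86, array([332., 185.]), [321, 172, 23, 29])] T [(261, array([290.9, 189.2]), [276, 183, 31, 14]), (185, array([287.4, 166.1]), [263, 157, 47, 20]), (49, array([290.7, 246.5]), [282, 244, 18, 6])]
green S [(24, array([294. , 237.1]), [291, 235, 7, 5])] T [(24, array([298.5, 212.5]), [297, 210, 4, 6])]
red S [(34, array([273. , 229.9]), [271, 225, 5, 11])] T [(50, array([291.7, 228.2]), [287, 223, 12, 10])]
[0.5357 0.3945 0.03  ]
[0.5514 0.2462 0.03  ]
[0.3695 0.2263 0.03  ]
[0.3518 0.3691 0.03  ]
```

View pics/c0.png

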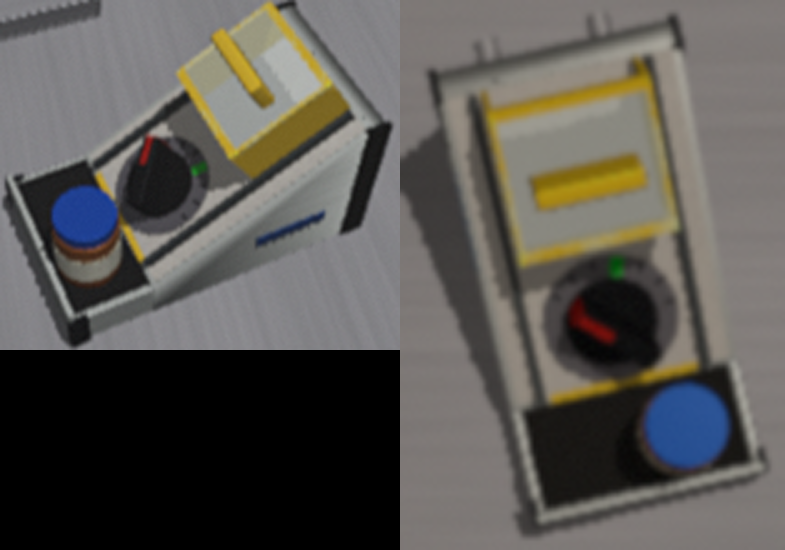

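The zoom shows the pointer towards the unit's left (+y) and the green mark almost straight up the slope, at scene (294,237) and top (298.5,212.5). The jar stands on the -y side of the ledge.

Run:
```python
from h import *
S,T=cam("scene"),cam("top")
def t(n,s,p): print(n,*tri(ray(S,s),ray(T,p)))
t("lid",(248.2,256),(318,255.4)); t("fin",(311.5,196.8),(290.9,189.2));t("green",(294,237.1),(298.5,212.5));t("red",(273,229.9),(291.7,228.2))
t("lipL",(219.8,242),(278.7,281.8));t("lipR",(245,297),(338.7,266.8))
# tray corners scene/top
for s,p in [((238,140),(128,241)),((253,161),(186,234)),((192,188),(193,306)),((180,160),(136,314))]: print([plane(S,q,.03) for q in [s]], plane(T,p,.03))
a=plane(T,(278.7,281.8),.052);b=plane(T,(338.7,266.8),.052);print(a,b,a-b,np.arctan2(*(a-b)[:2]))
```

```text
lid [ 0.4865 -0.0853  0.1101] [np.float64(0.3), np.float64(0.3)]
fin [ 0.6335 -0.0225  0.1906] [np.float64(0.5), np.float64(0.5)]
green [ 0.5954 -0.0416  0.085 ] [np.float64(0.8), np.float64(0.8)]
red [ 0.553  -0.0238  0.1012] [np.float64(1.0), np.float64(1.0)]
lipL [0.4291 0.0103 0.0434] [np.float64(2.7), np.float64(2.7)]
lipR [ 0.464  -0.1408  0.0421] [np.float64(2.4), np.float64(2.4)]
[array([0.5307, 0.3818, 0.03  ])] [0.5357 0.3945 0.03  ]
[array([0.5586, 0.2813, 0.03  ])] [0.5514 0.2462 0.03  ]
[array([0.3805, 0.2111, 0.03  ])] [0.3695 0.2263 0.03  ]
[array([0.3554, 0.3285, 0.03  ])] [0.3518 0.3691 0.03  ]
[0.4263 0.0101 0.052 ] [ 0.4612 -0.1399  0.052 ] [-0.0348  0.1499  0.    ] -0.22819816448449082
```

```bash
cat >> h.py <<'E'
YAW=0.228
def down(yaw=YAW,tilt=0):
    # tool y = unit y; tool x = -unit x tilted, z into the panel when tilt=30deg
    y=np.array([-np.sin(yaw),np.cos(yaw),0]);f=np.array([np.cos(yaw),np.sin(yaw),0])
    z=f*np.sin(tilt)-np.array([0,0,1])*np.cos(tilt);return np.stack([np.cross(y,z),y,z],1)
def delta(Rt,pt):
    T=pose();print("rows:",R.from_matrix(T[:3,:3].T@Rt).as_rotvec().round(4),(T[:3,:3].T@(np.asarray(pt)-T[:3,3])).round(4))
E
python3 -c "
from h import *
delta(down(),[.4865,-.0853,.19])"
python3 jog.py '0 0 -0.2 -0.04 -0.04 0 1; 0 0 -0.3 -0.08 -0.083 0 1; 0 0 -0.5 -0.12 -0.125 0 1; 0 0 -0.66 -0.16 -0.167 0 1; 0 0 -0.66 -0.2 -0.208 0 1; 0 0 -0.66 -0.24 -0.25 0 1; 0 0 -0.66 -0.28 -0.292 0 1; 0 0 -0.66 -0.32 -0.333 0 1; 0 0 -0.66 -0.36 -0.375 0 1; 0 0 -0.66 -0.4 -0.417 0.01 1; 0 0 -0.66 -0.44 -0.458 0.03 1; 0 0 -0.66 -0.47 -0.49 0.041 1; 0 0 -0.66 -0.4775 -0.4985 0.041 1; 0 0 -0.66 -0.4775 -0.4985 0.041 1; 0 0 -0.66 -0.4775 -0.4985 0.041 1'
python3 - <<'E'
from h import *
T=pose();W=imaging.camera("wrist");cv2.imwrite("pics/w1.png",W)
ct=cam("wrist",T)
print(T)
for n in HSV: print(n,blobs(W,n,(0,0,560,420),30)[:4])
np.save("T1.npy",T)
E
```

```text
clock: 1.98
position: [0.4866, -0.0834, 0.1905]
ee_rot: [-0.115, 0.993, 0.0, 0.0]
ft_force: [0.4, -0.1, 0.7]
grip_width: 0.999
grasp_force: 0.0
[[-0.9736 -0.2281  0.0002  0.4866]
 [-0.2281  0.9736  0.0007 -0.0834]
 [-0.0003  0.0006 -1.      0.1905]
 [ 0.      0.      0.      1.    ]]
blue [(4241, array([277.1, 215. ]), [240, 179, 75, 73]), (2844, array([10.1, 72.7]), [0, 0, 25, 138])]
yellow [(328, array([333.5, 236.1]), [308, 233, 52, 7])]
green [(176, array([295.8, 328.9]), [289, 320, 15, 19])]
red [(319, array([328.5, 303.9]), [314, 289, 32, 33])]
```

View pics/w1.png

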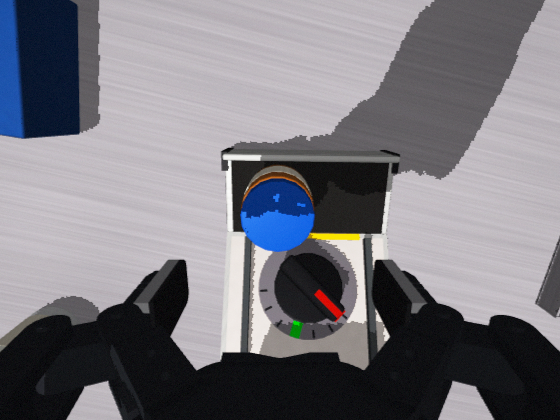

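Wrist view: lid centred at (277,215), green mark (296,329), red stripe (328,304), knob disc about (309,287). Both fingers are clear.

Run:
```python
from h import *
W=cv2.imread("pics/w1.png");T=np.load("T1.npy");C=cam("wrist",T);S,Tp=cam("scene"),cam("top")
print("lid@.116",plane(C,(277.5,215.5),.116),plane(Tp,(318,255.4),.116),plane(S,(248.2,256),.116))
print("lid tri",tri(ray(C,(277.5,215.5)),ray(Tp,(318,255.4)),ray(S,(248.2,256))))
print("green",tri(ray(C,(295.8,328.9)),ray(Tp,(298.5,212.5)),ray(S,(294,237.1))))
print("red",tri(ray(C,(328.5,303.9)),ray(Tp,(291.7,228.2)),ray(S,(273,229.9))))
for p in [(222,155),(398,155)]: print(plane(C,p,.052))
j=plane(C,(277.5,215.5),.116);delta(down(),[j[0],j[1],.062])
```

```text
lid@.116 [ 0.4832 -0.0857  0.116 ] [ 0.4864 -0.085   0.116 ] [ 0.4859 -0.0892  0.116 ]
lid tri (array([ 0.4862, -0.0852,  0.1092]), [np.float64(0.8), np.float64(0.7), np.float64(0.4)])
green (array([ 0.5954, -0.0421,  0.0859]), [np.float64(0.5), np.float64(1.1), np.float64(0.7)])
red (array([ 0.5532, -0.0246,  0.1023]), [np.float64(1.0), np.float64(1.1), np.float64(1.3)])
[ 0.4592 -0.1423  0.052 ]
[0.4236 0.0104 0.052 ]
rows: [0.0006 0.0005 0.0024] [ 0.0039 -0.0016  0.1285]
```

```bash
python3 jog.py '0 0 0 0.0025 -0.0016 0.04 1; 0 0 0 0.0025 -0.0016 0.08 1; 0 0 0 0.0025 -0.0016 0.11 1; 0 0 0 0.0025 -0.0016 0.1245 1; 0 0 0 0.0025 -0.0016 0.1245 1; 0 0 0 0.0025 -0.0016 0.1245 0.7; 0 0 0 0.0025 -0.0016 0.1245 0.5; 0 0 0 0.0025 -0.0016 0.1245 0.3; 0 0 0 0.0025 -0.0016 0.1245 0.3' 45
```

```text
clock: 3.15
position: [0.4854, -0.0868, 0.0672]
ee_rot: [-0.114, 0.993, 0.0, 0.001]
ft_force: [-2.7, 1.6, 7.9]
grip_width: 0.671
grasp_force: 46.8
```

```bash
python3 jog.py '0 0 0 0 0 -0.02 0.3; 0 0 0 0 0 -0.06 0.3; 0 0 0 0 0 -0.1 0.3' ; python3 -c "
from h import *
delta(down(.13),[.452,.309,.16]);delta(down(.13),[.452,.309,.032])"
```

```text
clock: 3.52
position: [0.4844, -0.0871, 0.1675]
ee_rot: [-0.114, 0.994, 0.0, 0.0]
ft_force: [1.2, -0.1, -2.1]
grip_width: 0.669
grasp_force: 48.5
rows: [0.     0.0005 0.0979] [-0.0579  0.3932  0.0075]
rows: [0.     0.0005 0.0979] [-0.0579  0.3932  0.1355]
```

```bash
python3 jog.py '0 0 0.02 -0.006 0.04 0 0.3; 0 0 0.04 -0.014 0.095 0 0.3; 0 0 0.06 -0.022 0.15 0 0.3; 0 0 0.08 -0.03 0.205 0 0.3; 0 0 0.098 -0.038 0.26 0 0.3; 0 0 0.098 -0.046 0.315 0 0.3; 0 0 0.098 -0.053 0.36 0 0.3; 0 0 0.098 -0.058 0.385 0 0.3; 0 0 0.098 -0.058 0.393 0 0.3; 0 0 0.098 -0.058 0.393 0 0.3; 0 0 0.098 -0.058 0.393 0 0.3'
python3 - <<'E'
from h import *
T=pose();im=imaging.camera("top");w=imaging.camera("wrist")
cv2.imwrite("pics/d1.png",np.hstack([cv2.resize(im[170:370,80:270],(380,400)),cv2.resize(w,(420,315)).copy() if 0 else cv2.resize(w,(420,400))]))
delta(down(.13),[.452,.309,.032])
E
```

```text
clock: 4.9
position: [0.4528, 0.3071, 0.166]
ee_rot: [-0.064, 0.998, -0.0, 0.0]
ft_force: [-0.3, 0.6, -1.8]
grip_width: 0.669
grasp_force: 48.5
rows: [-0.0001  0.0003 -0.0017] [0.0005 0.0015 0.134 ]
```

View pics/d1.png

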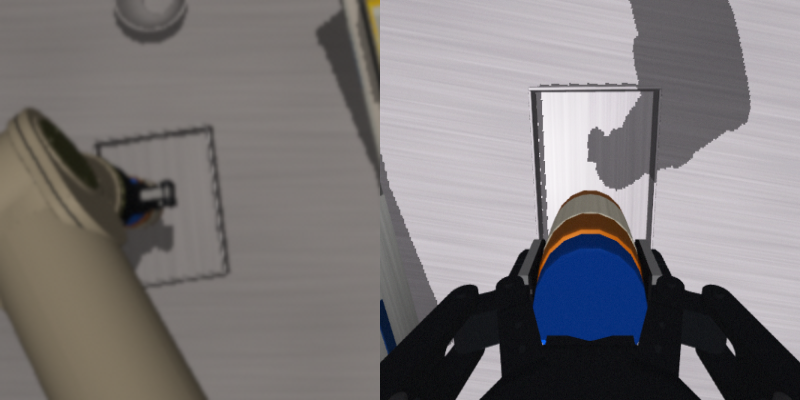

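The picture shows the jar hanging over the tray, centred between the side walls. The tray's near rim corners are at wrist (203,92) and (371,92).

```bash
python3 - <<'E'
from h import *
C=cam("wrist",pose());a=plane(C,(203,92),.03);b=plane(C,(371,92),.03);print(a,b,(a+b)/2+.095*np.array([np.cos(.13),np.sin(.13),0]))
E
python3 jog.py '0 0 0 0 0 0.04 0.3; 0 0 0 0 0 0.08 0.3; 0 0 0 0 0 0.11 0.3; 0 0 0 0 0 0.125 0.3; 0 0 0 0 0 0.13 0.3; 0 0 0 0 0 0.133 0.3; 0 0 0 0 0 0.133 0.3'
```

```text
[0.3689 0.2323 0.03  ] [0.351  0.3715 0.03  ] [0.4541 0.3142 0.03  ]
clock: 5.88
position: [0.4526, 0.3092, 0.0336]
ee_rot: [-0.065, 0.998, 0.0, 0.0]
ft_force: [0.0, -0.2, -1.7]
grip_width: 0.672
grasp_force: 48.5
```

Tray centre confirmed to within 5 mm. I'll lower the last millimetres until contact.

```bash
python3 jog.py '0 0 0 0 0 0.0015 0.3; 0 0 0 0 0 0.003 0.3; 0 0 0 0 0 0.003 0.3'
```

```text
clock: 6.25
position: [0.4523, 0.3091, 0.0303]
ee_rot: [-0.065, 0.998, 0.0, 0.0]
ft_force: [-2.2, -0.8, 3.5]
grip_width: 0.67
grasp_force: 49.0
```

```bash
python3 jog.py '0 0 0 0 0 0 0.75; 0 0 0 0 0 0 0.85; 0 0 0 0 0 0 1; 0 0 0 0 0 0 1; 0 0 0 0 0 -0.03 1; 0 0 0 0 0 -0.08 1; 0 0 0 0 0 -0.14 1; 0 0 0 0 0 -0.2 1; 0 0 0 0 0 -0.22 1;0 0 0 0 0 -0.22 1'
python3 - <<'E'
from h import *
YAW
# rough panel point: green 40mm... view pose for knob: tilted 30deg, camera above the knob
n=np.array([-np.sin(np.pi/6)*np.cos(YAW),-np.sin(np.pi/6)*np.sin(YAW),np.cos(np.pi/6)])
P=np.array([.5635,-.037,.066]);print(n)
delta(down(YAW,np.pi/6),P+n*.16)
E
```

```text
clock: 7.5
position: [0.4527, 0.3093, 0.2514]
ee_rot: [-0.065, 0.998, 0.001, 0.001]
ft_force: [-0.4, -0.0, -1.6]
grip_width: 0.999
grasp_force: 0.0
[-0.4871 -0.113   0.866 ]
rows: [-0.0238 -0.5204 -0.096 ] [ 0.0149 -0.3657  0.046 ]
```

```bash
python3 jog.py '0 -0.1 0 0 -0.04 0 1; 0 -0.2 -0.02 0 -0.09 0 1; 0 -0.3 -0.04 0 -0.14 0 1; -0.01 -0.4 -0.06 0.01 -0.2 0 1; -0.02 -0.52 -0.08 0.015 -0.25 0.01 1; -0.024 -0.52 -0.096 0.015 -0.31 0.03 1; -0.024 -0.52 -0.096 0.015 -0.35 0.04 1; -0.024 -0.52 -0.096 0.015 -0.366 0.046 1; -0.024 -0.52 -0.096 0.015 -0.366 0.046 1; -0.024 -0.52 -0.096 0.015 -0.366 0.046 1'
python3 - <<'E'
from h import *
T=pose();W=imaging.camera("wrist");cv2.imwrite("pics/w2.png",W);t=imaging.camera("top");cv2.imwrite("pics/t2.png",t)
np.save("T2.npy",T)
for n in HSV: print(n,blobs(W,n,(0,0,560,420),30)[:4])
print(T[:3,3])
E
```

```text
clock: 8.75
position: [0.4844, -0.0549, 0.2032]
ee_rot: [-0.111, 0.96, 0.029, 0.255]
ft_force: [0.3, 0.5, 0.4]
grip_width: 1.002
grasp_force: 0.0
blue [(37, array([556.5, 345.2]), [551, 342, 9, 9])]
yellow [(1575, array([277., 344.]), [237, 334, 80, 24]), (822, array([278.7, 281.8]), [220, 263, 116, 27]), (716, array([278.7, 143.7]), [224, 140, 110, 8])]
green [(121, array([266.7, 231.3]), [261, 224, 12, 15])]
red [(261, array([293.5, 220. ]), [280, 207, 29, 28])]
[ 0.4844 -0.0549  0.2032]
```

View pics/w2.png

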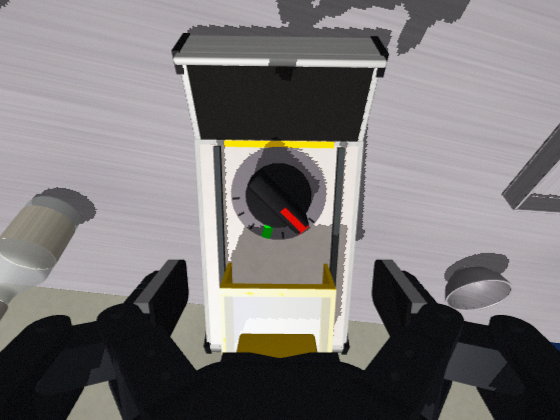

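Wrist view, tilted: knob ring centred about (279,194), pointer red (293,220), green (267,231), front of the guard at row 282, fin about (277,344). The rails bracket the knob.

```bash
cat >> h.py <<'E'
def panelpt(ct,px,P,n):
    o,d=ray(ct,px);return o+d*((P-o)@n)/(d@n)
def nrm(yaw=YAW): return np.array([-.5*np.cos(yaw),-.5*np.sin(yaw),np.cos(np.pi/6)])
E
python3 - <<'E'
from h import *
W=cv2.imread("pics/w2.png");g=cv2.GaussianBlur(cv2.cvtColor(W,cv2.COLOR_BGR2GRAY),(3,3),0).astype(float)
T1,T2=np.load("T1.npy"),np.load("T2.npy");C1,C2=cam("wrist",T1),cam("wrist",T2);S,Tp=cam("scene"),cam("top")
c=np.array([279,194.]);pts=[]
for a in np.radians(np.arange(-200,21,5)):
    r=np.arange(40,56,.5);u=np.array([np.cos(a),np.sin(a)])
    v=cv2.remap(g.astype(np.float32),(c[0]+r*u[0])[None].astype(np.float32),(c[1]+r*u[1])[None].astype(np.float32),1)[0]
    k=np.argmax(np.gradient(v));
    if np.gradient(v)[k]>4: pts.append(c+r[k]*u)
pts=np.array(pts,np.float32);e=cv2.fitEllipse(pts);print(len(pts),e)
G,err=tri(ray(C1,(295.8,328.9)),ray(C2,(266.7,231.3)),ray(Tp,(298.5,212.5)),ray(S,(294,237.1)));print("green",G,err)
print("green w1w2",tri(ray(C1,(295.8,328.9)),ray(C2,(266.7,231.3))))
# ring face plane: through G, normal n
n=nrm();A=panelpt(C2,e[0],G,n);print("axis at ring face",A,"r",np.linalg.norm(G-A)*1e3, "ring radius",[round(1e3*np.linalg.norm(panelpt(C2,p,G,n)-A)) for p in pts[::6]])
x=np.array([np.cos(YAW)*np.cos(np.pi/6),np.sin(YAW)*np.cos(np.pi/6),.5]);y=np.array([-np.sin(YAW),np.cos(YAW),0])
ang=lambda v:np.arctan2(-(v@y),v@x)
print("mark angle",ang(G-A),"panel_point",A-.003*n)
P=A-.003*n
r1=panelpt(C2,(293.5,220.),P+.0425*n,n);r2=panelpt(C1,(328.5,303.9),P+.0425*n,n)
for q in(r1,r2):print("red on axis",ang(q-P),np.linalg.norm(q-P))
Rd,er=tri(ray(C1,(328.5,303.9)),ray(C2,(293.5,220.)));print("red tri",Rd,er,"h",(Rd-P)@n,ang(Rd-P))
# yaw check via rails
a=panelpt(C2,(221,285),P,n);F,er=tri(ray(C2,(277,344)),ray(Tp,(290.9,189.2)),ray(S,(311.5,196.8)))
d=F-P;print("fin",F,er,"panel frame",d@x,d@y,d@n)
print("lip L/R",[plane(C2,p,.052) for p in((180,62),(385,62))])
E
```

```text
45 ((278.430419921875, 191.56263732910156), (91.9641342163086, 95.73796081542969), 81.32910919189453)
green [ 0.5953 -0.0425  0.0869] [np.float64(0.4), np.float64(0.5), np.float64(1.5), np.float64(0.6)]
green w1w2 (array([ 0.5952, -0.043 ,  0.0873]), [np.float64(0.0), np.float64(0.0)])
axis at ring face [ 0.558  -0.0393  0.0663] r 42.72632636743165 ring radius [48, 46, 45, 45, 44, 46, 47, 47]
mark angle 0.27351025520630895 panel_point [ 0.5595 -0.039   0.0637]
red on axis -0.680293510962337 0.04747549205130032
red on axis -0.6597787064122967 0.04762070476560349
red tri [ 0.551  -0.0272  0.1074] [np.float64(0.0), np.float64(0.0)] h 0.040636148668573666 -0.6664111726214386
fin [ 0.6343 -0.0217  0.1855] [np.float64(2.3), np.float64(0.8), np.float64(2.9)] panel frame 0.12744417657496673 -8.478593508148058e-05 0.06706215452849403
lip L/R [array([ 0.4598, -0.1368,  0.052 ]), array([0.4254, 0.0114, 0.052 ])]
```

Run:
```python
from h import *
P=np.array([.5612,-.0387,.0650]);n=nrm()
B=down(YAW,np.pi/6)
T=pose();print(T[:3,:3].T@B)
delta(B@R.from_rotvec([0,0,-.72]).as_matrix(),P+n*.0173)
```

```text
[[ 1.     -0.0023 -0.0036]
 [ 0.0023  1.      0.0009]
 [ 0.0036 -0.0009  1.    ]]
rows: [ 0.0005 -0.0037 -0.7177] [ 0.0011 -0.0013  0.1419]
```

```bash
python3 jog.py '0 0 -0.18 0 0 0.02 1; 0 0 -0.36 0 0 0.04 1; 0 -0.002 -0.54 0 0 0.06 1; 0 -0.004 -0.72 0.001 -0.001 0.08 1; 0 -0.004 -0.72 0.001 -0.001 0.08 1; 0 -0.004 -0.72 0.001 -0.001 0.11 1; 0 -0.004 -0.72 0.001 -0.001 0.13 1; 0 -0.004 -0.72 0.001 -0.001 0.1415 1; 0 -0.004 -0.72 0.001 -0.001 0.1415 1; 0 -0.004 -0.72 0.001 -0.001 0.1415 0.5; 0 -0.004 -0.72 0.001 -0.001 0.1415 0.2; 0 -0.004 -0.72 0.001 -0.001 0.1415 0.1; 0 -0.004 -0.72 0.001 -0.001 0.1415 0.1; 0 -0.004 -0.72 0.001 -0.001 0.1415 0.1' 40
python3 -c "
from h import *
T=pose();print((down(YAW,np.pi/6).T@T[:3,:3]));print(status.get_obs()['torque'],status.get_obs()['joint_pos'])
d=T[:3,3]-np.array([.5612,-.0387,.0650]);print(down(YAW,np.pi/6).T@d)"
```

```text
clock: 10.6
position: [0.5473, -0.0419, 0.0927]
ee_rot: [-0.439, 0.859, -0.07, 0.255]
ft_force: [9.1, -22.0, 3.6]
grip_width: 0.173
grasp_force: 43.2
[[ 0.7521  0.6589 -0.0112]
 [-0.659   0.752  -0.0119]
 [ 0.0006  0.0163  0.9999]]
[-4.0094 -1.6334 -2.372 ] [-1.268  -0.1757  1.3397  2.3029  0.0306  0.3663  2.6026]
[-0.0015  0.     -0.0312]
```

Joints 3 and 7 are at their limits and the tool stopped about 14 mm short. I'll release, back off and unwind.

```bash
python3 jog.py '0 0 0 0 0 0 1; 0 0 0 0 0 0 1; 0 0 0.1 0 0 -0.03 1; 0 0 0.3 0 0 -0.06 1; 0 0 0.5 0 0 -0.08 1; 0 0 0.7 0 0 -0.1 1; 0 0 0.72 0 0 -0.1 1; 0 0 0.72 0 0 -0.1 1'
cat > st.py <<'E'
from h import *
T=pose();B=down(YAW,np.pi/6);o=status.get_obs()
print("rel rot",R.from_matrix(B.T@T[:3,:3]).as_rotvec(),"pos",B.T@(T[:3,3]-np.array([.5612,-.0387,.0650])));print("q",o['joint_pos'],"t",o["clock"])
E
python3 st.py
```

```text
clock: 11.6
position: [0.4936, -0.0495, 0.1756]
ee_rot: [-0.11, 0.959, 0.027, 0.259]
ft_force: [0.1, -0.8, 0.6]
grip_width: 1.002
grasp_force: 0.0
rel rot [ 0.006  -0.0024 -0.001 ] pos [ 0.0039  0.0048 -0.1299]
q [-0.5633 -0.3524  0.5968  2.3005  0.1027  0.6258  1.7861] t 11.6
```

```bash
python3 jog.py '0 0 0.18 0 0 0 1; 0 0 0.36 0 0 0 1; 0 0 0.54 0 0 0 1; 0 0 0.72 0 0 0 1; 0 0 0.9 0 0 0 1; 0 0 1.08 0 0 0 1; 0 0 1.26 0 0 0 1; 0 0 1.44 0 0 0 1; 0 0 1.62 0 0 0 1; 0 0 1.8 0 0 0 1; 0 0 1.98 0 0 0 1; 0 0 2.16 0 0 0 1; 0 0 2.34 0 0 0 1; 0 0 2.42 0 0 0 1; 0 0 2.42 0 0 0 1;0 0 2.42 0 0 0 1'
python3 st.py
python3 - <<'E'
from h import *
W=imaging.camera("wrist");s=imaging.camera("scene");t=imaging.camera("top")
for n in("green","red"):print(n,blobs(W,n,(0,0,560,420),10)[:2],blobs(s,n,(200,170,380,310))[:2],blobs(t,n,(240,140,345,290))[:2])
P=np.array([.5612,-.0387,.0650]);n=nrm()
delta(down(YAW,np.pi/6)@R.from_rotvec([0,0,np.pi-.72]).as_matrix(),P+n*.0173)
cv2.imwrite("pics/w3.png",W)
E
```

```text
clock: 13.6
position: [0.4938, -0.0491, 0.1755]
ee_rot: [0.858, 0.443, 0.251, 0.067]
ft_force: [-1.0, 0.5, -0.5]
grip_width: 1.001
grasp_force: 0.0
rel rot [-0.0004 -0.0076  2.4157] pos [ 0.0036  0.0051 -0.1297]
q [-0.0534 -0.2474  0.1572  2.281  -0.2148  0.6144 -0.3647] t 13.6
green [(181, array([326.6, 176.2]), [318, 168, 19, 17])] [(24, array([294. , 237.1]), [291, 235, 7, 5])] [(24, array([298.5, 212.5]), [297, 210, 4, 6])]
red [(427, array([289.7, 183.1]), [282, 164, 17, 42])] [(38, array([273.4, 230. ]), [271, 225, 6, 11])] [(56, array([291.9, 227.6]), [287, 222, 12, 11])]
rows: [0.006  0.0015 0.0038] [-0.0006  0.0054  0.1126]
```

```bash
python3 jog.py '0.006 0.0015 0.004 0 0.005 0.04 1; 0.006 0.0015 0.004 -0.0006 0.0054 0.08 1; 0.006 0.0015 0.004 -0.0006 0.0054 0.1 1; 0.006 0.0015 0.004 -0.0006 0.0054 0.1126 1; 0.006 0.0015 0.004 -0.0006 0.0054 0.1126 1'; python3 st.py
```

```text
clock: 14.38
position: [0.5525, -0.0406, 0.0791]
ee_rot: [0.86, 0.441, 0.25, 0.063]
ft_force: [0.7, 0.4, 0.7]
grip_width: 1.004
grasp_force: 0.0
rel rot [0.0021 0.0011 2.4227] pos [ 0.0007  0.0001 -0.0167]
q [-0.1231  0.056   0.2151  2.2542 -0.4796  0.3708 -0.1269] t 14.375
```

```bash
python3 jog.py '0 0 0 0 0 0 0.5; 0 0 0 0 0 0 0.2; 0 0 0 0 0 0 0.1; 0 0 0 0 0 0 0.1; 0 0 0 0 0 0 0.1' 40; python3 st.py; python3 -c "
from h import *
W=imaging.camera('wrist')
for n in('green','red'):print(n,blobs(W,n,(0,0,560,420),10)[:3])"
```

```text
clock: 15.0
position: [0.5537, -0.0416, 0.081]
ee_rot: [0.86, 0.439, 0.252, 0.064]
ft_force: [-1.7, -3.0, 5.6]
grip_width: 0.179
grasp_force: 43.1
rel rot [-0.0019 -0.0028  2.4242] pos [-0.0011 -0.0011 -0.0179]
q [-0.1222  0.0535  0.2157  2.2532 -0.4796  0.3701 -0.1274] t 15.0
green [(475, array([343.5, 212.8]), [328, 200, 32, 27])]
red [(978, array([279.6, 245.7]), [272, 216, 17, 61]), (510, array([279.8, 204.8]), [265, 196, 31, 18])]
```

Gripped squarely. Mark angle from this view, then turn.

```bash
python3 - <<'E'
from h import *
C=cam("wrist",pose());B=down(YAW,np.pi/6)
for P in (np.array([.5612,-.0387,.0650]),):
    v=B.T@(panelpt(C,(343.5,212.8),P+.003*nrm(),nrm())-P);print(v,np.arctan2(-v[1],-v[0]))
    v=B.T@(panelpt(C,(279.8,204.8),P+.0265*nrm(),nrm())-P);print("red face",v,np.arctan2(-v[1],-v[0]))
E
python3 jog.py '0 0 0.1 0 0 0 0.1; 0 0 0.2 0 0 0 0.1; 0 0 0.3 0 0 0 0.1; 0 0 0.4 0 0 0 0.1; 0 0 0.5 0 0 0 0.1; 0 0 0.6 0 0 0 0.1; 0 0 0.7 0 0 0 0.1; 0 0 0.8 0 0 0 0.1; 0 0 0.9 0 0 0 0.1; 0 0 0.98 0 0 0 0.1; 0 0 1.0 0 0 0 0.1; 0 0 1.0 0 0 0 0.1'; python3 st.py
python3 - <<'E'
from h import *
W=imaging.camera('wrist');C=cam("wrist",pose());B=down(YAW,np.pi/6);P=np.array([.5612,-.0387,.0650])
cv2.imwrite("pics/w4.png",W)
for n,h in(('green',.003),('red',.0265)):
    for b in blobs(W,n,(0,0,560,420),10)[:3]:
        v=B.T@(panelpt(C,b[1],P+h*nrm(),nrm())-P);print(n,b,v,np.arctan2(-v[1],-v[0]))
E
```

```text
[-0.0385 -0.0117 -0.003 ] 0.29431439202071086
red face [-0.0246  0.0208 -0.0265] -0.7017760224617592
clock: 16.55
position: [0.5531, -0.0401, 0.0808]
ee_rot: [0.965, -0.026, 0.251, -0.066]
ft_force: [-7.8, 2.4, 11.4]
grip_width: 0.177
grasp_force: 44.1
rel rot [ 0.0014 -0.0015 -2.8596] pos [-0.0008  0.0005 -0.0178]
q [-0.1866  0.0512  0.28    2.2567 -0.4891  0.3729 -1.1193] t 16.55
green (523, array([280.9, 177.4]), [272, 164, 19, 28]) [-0.0389 -0.0116 -0.003 ] 0.28873226315484085
red (960, array([279.5, 246.5]), [272, 217, 16, 60]) [-0.0122 -0.0031 -0.0265] 0.24916058709154287
red (537, array([279.8, 205.2]), [265, 196, 30, 19]) [-0.0311 -0.0088 -0.0265] 0.2744736271883046
```

View pics/w4.png

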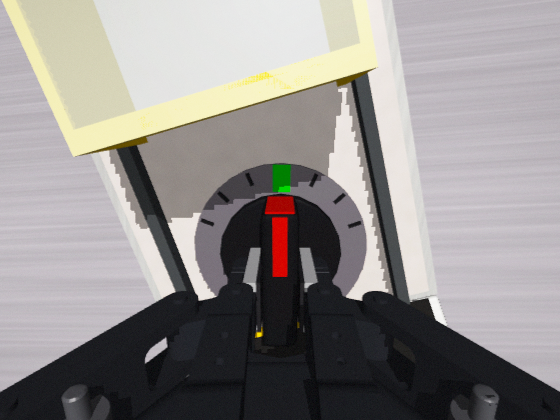

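The pointer's red face (280,205) lines up with the green mark (281,177). Next I'll release, back off and move over the fin.

```bash
python3 jog.py '0 0 0 0 0 0 0.5; 0 0 0 0 0 0 1; 0 0 0 0 0 0 1; 0 0 0 0 0 -0.03 1; 0 0 0 0 0 -0.07 1; 0 0 0 0 0 -0.1 1; 0 0 -0.18 0 0 -0.11 1; 0 0 -0.36 0 0 -0.11 1; 0 0 -0.54 0 0 -0.11 1; 0 0 -0.72 0 0 -0.11 1; 0 0 -0.9 0 0 -0.11 1; 0 0 -1.08 0 0 -0.11 1; 0 0 -1.26 0 0 -0.11 1; 0 0 -1.44 0 0 -0.11 1; 0 0 -1.62 0 0 -0.11 1; 0 0 -1.8 0 0 -0.11 1; 0 0 -1.85 0 0 -0.11 1;0 0 -1.85 0 0 -0.11 1'; python3 st.py
python3 - <<'E'
from h import *
W=imaging.camera('wrist');C=cam("wrist",pose());B=down(YAW,np.pi/6);P=np.array([.5612,-.0387,.0650])
np.save("T5.npy",pose());cv2.imwrite("pics/w5.png",W)
for n,h in(('green',.003),('red',.0375),('yellow',.091)):
    for b in blobs(W,n,(0,0,560,420),30)[:3]:
        v=B.T@(panelpt(C,b[1],P+h*nrm(),nrm())-P);print(n,b,v,np.arctan2(-v[1],-v[0]))
X=-B[:,0];delta(B@R.from_rotvec([0,0,np.pi/2]).as_matrix(),P+.125*X+nrm()*.115)
E
```

```text
clock: 18.85
position: [0.4992, -0.0531, 0.1752]
ee_rot: [0.602, 0.755, 0.203, 0.161]
ft_force: [0.8, 0.4, -0.9]
grip_width: 0.996
grasp_force: 0.0
rel rot [-0.0001  0.0001  1.5743] pos [ 0.0001 -0.0001 -0.1273]
q [-0.5313 -0.3197  0.5891  2.2841  0.0405  0.6224  0.277 ] t 18.85
green (91, array([327.9, 213.4]), [321, 208, 13, 13]) [-0.0413 -0.0116 -0.003 ] 0.27336508054337727
red (336, array([306.6, 220.4]), [288, 212, 38, 20]) [-0.0193 -0.0067 -0.0375] 0.3316073974221061
yellow (5209, array([473.2, 227.9]), [442, 174, 65, 114]) [-0.1159  0.0056 -0.091 ] -0.048140237128061834
yellow (1443, array([406.6, 189.9]), [362, 143, 170, 131]) [-0.0729  0.0295 -0.091 ] -0.38427975233494355
yellow (794, array([227. , 196.6]), [222, 141, 11, 114]) [ 0.0327  0.0261 -0.091 ] -2.4676187282679227
rows: [ 0.     -0.     -0.0043] [0.0006 0.125  0.0123]
```

View pics/w5.png

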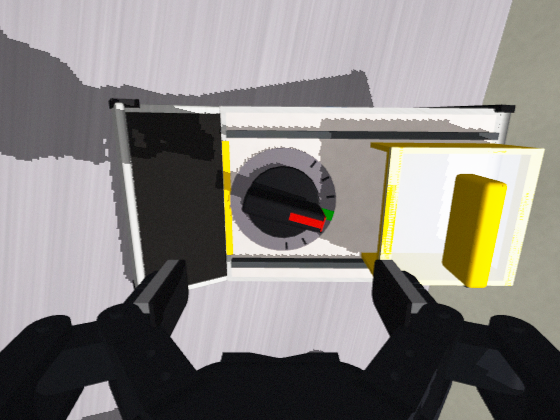

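Wrist view: the pointer (306,220) aims at the green mark (328,213), and the fin is at (473,228) up the slope. I'll move up the slope and descend.

```bash
python3 jog.py '0 0 0 0 0.03 0 1; 0 0 0 0 0.07 0 1; 0 0 0 0 0.11 0 1; 0 0 -0.004 0 0.125 0 1; 0 0 -0.004 0 0.125 0 1; 0 0 -0.004 0 0.125 0 1'; python3 st.py
python3 - <<'E'
from h import *
W=imaging.camera('wrist');C=cam("wrist",pose());B=down(YAW,np.pi/6);P=np.array([.5612,-.0387,.0650])
cv2.imwrite("pics/w6.png",W)
n=nrm();X=-B[:,0];Y=B[:,1]
h=cv2.cvtColor(W,cv2.COLOR_BGR2HSV);bl=blobs(W,"yellow",(0,0,560,420),100)[:3];print(bl)
F,e=tri(ray(C,bl[0][1]),ray(cam("wrist",np.load("T5.npy")),(473.2,227.9)));d=F-P;print("fin tri",d@X,d@Y,d@n,e)
delta(B@R.from_rotvec([0,0,np.pi/2]).as_matrix(),P+.125*X+n*(.081-.0187))
E
```

```text
clock: 19.65
position: [0.6035, -0.0297, 0.2367]
ee_rot: [0.601, 0.756, 0.202, 0.161]
ft_force: [-0.7, -0.6, 0.3]
grip_width: 0.996
grasp_force: 0.0
rel rot [0.0012 0.0012 1.5711] pos [-0.1233 -0.0008 -0.1271]
q [-0.6341 -0.0982  0.6608  2.0013 -0.1101  0.7155  0.3322] t 19.65
[(2449, array([286.8, 229.8]), [276, 173, 24, 115]), (602, array([287. , 144.4]), [215, 142, 146, 6]), (387, array([ 83.2, 165. ]), [76, 140, 15, 53])]
fin tri 0.12630922156985094 -0.0007020389324781059 0.0752604042730907 [np.float64(0.6), np.float64(0.6)]
rows: [-0.0013 -0.0001 -0.0003] [0.0008 0.0017 0.0648]
```

View pics/w6.png

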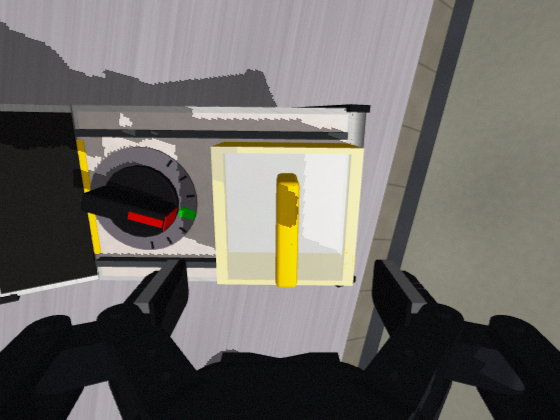

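The fin at (287,230) triangulates 126 mm up the slope and 75 mm high (its middle), centred between the fingers. I'll descend and grip.

```bash
python3 jog.py '0 0 0 0 0.0025 0.03 1; 0 0 0 0 0.0025 0.05 1; 0 0 0 0 0.0025 0.0645 1; 0 0 0 0 0.0025 0.0645 1; 0 0 0 0 0.0025 0.0645 0.5; 0 0 0 0 0.0025 0.0645 0.1; 0 0 0 0 0.0025 0.0645 0.1; 0 0 0 0 0.0025 0.0645 0.1' 40; python3 st.py
```

```text
clock: 20.7
position: [0.6382, -0.0214, 0.1834]
ee_rot: [0.601, 0.757, 0.203, 0.161]
ft_force: [-14.1, -2.1, 14.2]
grip_width: 0.157
grasp_force: 44.0
rel rot [-0.0003 -0.0002  1.57  ] pos [-0.1276 -0.0005 -0.0631]
q [-0.6407  0.074   0.7064  1.9946 -0.3312  0.6074  0.5073] t 20.7
```

```bash
python3 jog.py '0 0 0 0 -0.01 0 0.1; 0 0 0 0 -0.03 0 0.1; 0 0 0 0 -0.05 0 0.1; 0 0 0 0 -0.07 0 0.1; 0 0 0 0 -0.09 0 0.1; 0 0 0 0 -0.11 0 0.1; 0 0 0 0 -0.12 0 0.1; 0 0 0 0 -0.124 0 0.1; 0 0 0 0 -0.125 0 0.1; 0 0 0 0 -0.125 0 0.1'; python3 st.py
```

```text
clock: 21.95
position: [0.5327, -0.0445, 0.1211]
ee_rot: [0.6, 0.757, 0.204, 0.161]
ft_force: [-4.9, 7.3, 8.4]
grip_width: 0.15
grasp_force: 42.5
rel rot [-0.0024  0.0008  1.5695] pos [-0.0029  0.0008 -0.0631]
q [-0.6138 -0.1221  0.7011  2.2833 -0.197   0.4611  0.4882] t 21.95
```

```bash
python3 jog.py '0 0 0 0 -0.002 0 0.1; 0 0 0 0 -0.004 0 0.1; 0 0 0 0 -0.004 0 0.1'; python3 st.py
```

```text
clock: 22.32
position: [0.5322, -0.0446, 0.121]
ee_rot: [0.599, 0.757, 0.205, 0.163]
ft_force: [22.0, 11.4, -6.9]
grip_width: 0.156
grasp_force: 40.2
rel rot [-0.0057 -0.0053  1.5676] pos [-0.0024  0.0008 -0.0633]
q [-0.6123 -0.1268  0.6991  2.2893 -0.1942  0.4524  0.4884] t 22.325
```

The guard is against its stop: the force rises with no further travel. Next: release, retreat, and check.

```bash
python3 jog.py '0 0 0 0 0 0 0.5; 0 0 0 0 0 0 1; 0 0 0 0 0 0 1; 0 0 0 0 0 -0.03 1; 0 0 0 0 0 -0.06 1; 0 0 0 0 0 -0.1 1; 0 0 0 0 0 -0.12 1; 0 0 0 0 0 -0.12 1'; python3 st.py
python3 - <<'E'
from h import *
T=pose();W=imaging.camera('wrist');s=imaging.camera('scene')
C=np.zeros((420,785,3),np.uint8);C[:,:400]=W[:,100:500];C[:,400:]=cv2.resize(s[120:320,170:354],(385,420))
cv2.imwrite("pics/w7.png",C)
B=down(YAW,np.pi/6);P=np.array([.5612,-.0387,.0650]);ct=cam("wrist",T)
for n,h in(('green',.003),('red',.0375),('yellow',.08)):
    for b in blobs(W,n,(0,0,560,420),20)[:2]:
        v=B.T@(panelpt(ct,b[1],P+h*nrm(),nrm())-P);print(n,b,v,np.arctan2(-v[1],-v[0]))
E
```

```text
clock: 23.32
position: [0.4713, -0.0608, 0.2239]
ee_rot: [0.601, 0.756, 0.204, 0.162]
ft_force: [0.4, 0.3, -0.7]
grip_width: 1.003
grasp_force: 0.0
rel rot [-0.0018 -0.0027  1.5707] pos [ 0.0008 -0.0012 -0.1839]
q [-0.4334 -0.4451  0.4814  2.262   0.0837  0.7697  0.2425] t 23.325
yellow (1605, array([284.3, 207.8]), [263, 160, 61, 93]) [-0.0017 -0.0015 -0.08  ] 0.7320094296975272
yellow (425, array([281.3, 138.3]), [228, 136, 114, 8]) [ 0.0008  0.0543 -0.08  ] -1.5851364741302214
```

View pics/w7.png

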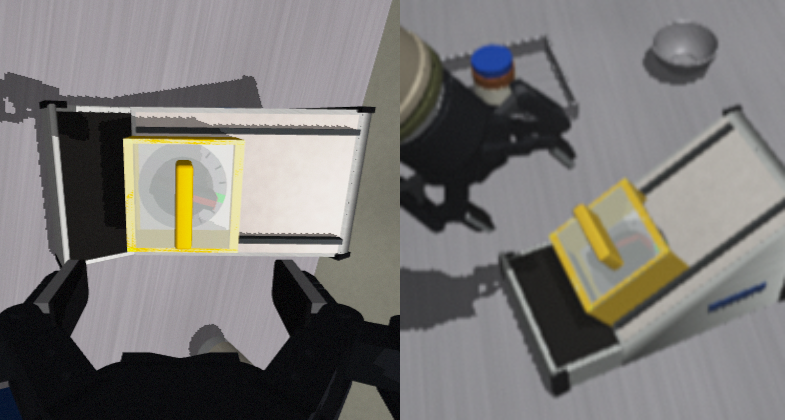

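The guard is home over the knob, with the pointer still on the green mark at (205,200) seen through the cover. The jar stands upright in the tray, with its lid at (492,60) in the right half, and the robot is clear.

```bash
python3 -c "
from workcell import manip, imaging, status
print(manip.hand_in())"
```

```text
the job is handed in; nothing more can be done
None
```

The job is handed in at about 23 s, with no verdict returned: the final pictures show the jar upright in the tray, the pointer on the green mark, and the guard fully down at its stop; on the first knob approach joint 7 read 2.6026 rad, just over its 2.6 limit.

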